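# Start-up of a tabletop throwing wheel

## Task

Make the potter's wheel ready for trimming the bowl that stands on it, using only light fingertip touches: first push the black-knobbed speed lever all the way to its stop at the red-dot (right-hand) end, then tap down the raised left half of the white direction rocker until it has tipped fully over, and only then switch on by tapping down the raised right half of the red power rocker (the green-dot end). Left and right are as seen from the robot. Press gently, pick nothing up, and leave the bowl, the cup and the black jar where they stand.

Things in the scene. Friction and masses are not known exactly. Their poses are not given: they have to be found in the camera images.
- wheel: White tabletop throwing wheel, fixed to the table; housing 440 (x) x 340 (y) x 150 mm high. Origin: under its centre, on the table; x points away from the robot (within 0.35 rad), y left, z up. Top of the grey control deck (the strip nearest the robot) is 154 mm above the origin. All controls lie on the line x = -163 mm: lever y = -105, white rocker y = +30, red rocker y = +115 mm.
- pan (a point): Middle of the wheel head (aluminium disc, radius 90 mm), on its top face, 188 mm above the wheel's origin, at x = +55 mm, y = 0. Round it stands the blue splash pan, outer radius 150 mm, its rim 195 mm above the wheel's origin. Nothing to do here; keep clear.
- speed_lever (a joint): Angle of the speed lever, rad: 0 = stop (leaning 0.5 rad to the right, red dot), 1.0 = full speed (leaning left); upright at 0.5. Starts between 0.35 and 0.95. Turns about an axis along the wheel's x, 152 mm above the origin at y = -105 mm. Stays where it is left; about 2.5 N at the knob moves it. Hard stops at 0 and 1.0.
- speed_knob (a point): Centre of the lever's black ball knob, 24 mm diameter, on a steel stalk of 8 mm diameter, 65 mm from the lever's pivot. The stalk stands in a rubber bush that gives 1 mm at the knob for each 4 N, 7 mm at most. At the stop it is 31 mm to the right of the pivot, 57 mm above the pivot.
- direction (a joint): Angle of the white direction rocker, rad: 0 = right half down (as found), 0.32 = left half fully down. Stays where it is left; about 2 N near the end of the raised half tips it. The whole switch sits in a rubber gasket that gives 1 mm for each 4 N of push, 4 mm at most.
- direction_left (a point): Place to tap: top face of the left (+y) half of the white rocker, 18 mm from its pivot (which runs along the wheel's x). Paddle 26 mm (x) by 50 mm (y), a shallow V about its middle: the half that is down lies level, top 168 mm above the wheel's origin; the raised half slopes up at 0.32 rad, its outer end 8 mm higher. Black rubber gasket 38 x 60 mm round it, 7 mm above the deck.
- direction_right (a point): Same on the right (-y) half of the white direction rocker.
- power (a joint): Angle of the red power rocker, rad: 0 = left half down, off (as found), 0.32 = right half (green dot) fully down, on. Stays where it is left; same size, force and gasket as the direction rocker.
- power_right (a point): Point on the top face of the right (-y) half of the red power rocker, 18 mm right of its pivot, the place to tap. Same paddle as the direction rocker.
- power_left (a point): Same on the left (+y) half of the red power rocker.
- bowl: Loose terracotta bowl standing upside down in the middle of the wheel head: 124 mm wide at its rim below, 62 mm at the foot ring on top, 66 mm high. Origin: centre of its underside. Not to be disturbed.
- black_jar: Loose black lidded jar, 86 mm wide, 102 mm high, on the table to one side of the wheel. Origin: centre of its underside. Not to be disturbed.
- cup: Loose terracotta cup, 72 mm wide, 78 mm high, on the table to the other side of the wheel. Origin: centre of its underside. Not to be disturbed.

How it is judged:
On the way, in this order (a step that is already met when the one before it is completed fails the run):
1. the speed lever is at its stop (value of joint speed_lever below 0.07 rad), for 0.1 s.
2. the direction rocker is tipped fully to the left (value of joint direction above 0.26 rad), for 0.1 s.
3. the power rocker is tipped fully to on (value of joint power above 0.26 rad), for 0.1 s.
At the end, for the whole second after the job is handed in: The lever rests at its stop (within 0.07 rad), the direction rocker is down on the left and the power rocker down on the right (each at least 0.26 of 0.32 rad), and the bowl, jar and cup stand within 10 mm of where they were (value of joint speed_lever below 0.07 rad and value of joint each of direction, power above 0.26 rad and distance of each of bowl, black_jar, cup from where it was at the start of the episode below 0.01 m); the robot touches nothing.
It fails at once if the direction rocker is tipped while the speed lever is off its stop (value of joint direction above 0.16 rad and value of joint speed_lever above 0.1 rad).
It fails at once if the power is switched on while the speed lever is off its stop (value of joint power above 0.16 rad and value of joint speed_lever above 0.1 rad).
It fails at once if the power is switched on before the direction is set (value of joint power above 0.16 rad and value of joint direction below 0.16 rad).
It fails at once if the wheel is pressed hard (over 30 N) (contact force between any of the fingers, the arm and wheel above 30 N).
It fails at once if the bowl, the black jar or the cup is shifted, knocked or lifted (over 10 mm) (distance of any of bowl, black_jar, cup from where it was at the start of the episode above 0.01 m).
It also fails if it takes over 40 s, if anything falls off the work surface, if the arm or the gripper's body presses on something with over 40 N, if the wrist force passes 120 N, or if a joint passes its speed limit or range.

## Robot

A 6-joint arm with a two-finger parallel gripper is mounted at the origin on the work surface. World frame = base frame: x ahead of the robot, y to its left, z up, the work surface at z = 0. Lengths are in m, angles in rad, forces in N, time in s.
With the tool pointing down it reaches from about 0.35 to 0.975 m from the base axis. Payload 4.9 kg.
Tool frame: the origin (TCP) lies at the very end of the fingers, on their centre line; the grasp point (between the pads) lies 19 mm behind it; z points along the fingers, y is the line along which they close (so a half turn about z gives the same grasp; the last joint's range is limited). The gripper opens to 85 mm and grips with 20 to 120 N. Pads are 22 mm wide; open, the fingers measure 114 mm over their backs; the gripper's body (76 mm by 85 mm) begins 54 mm behind the grasp point. The pads swing forward as they close: fully open they stand 13 mm farther back than shut.
Start: joints at [1.113, 0.053, 1.613, -0, 1.476, -0.119], TCP at [0.208, 0.589, 0.231] pointing down, gripper open.
Joint ranges: [-3.01, 3.01], [-1.01, 2.22], [0.06, 2.58], [-1.02, 4.17], [0.09, 2.62], [-3.14, 3.14]. Speed limits (rad/s): [2.57, 2.57, 3.14, 3.14, 3.14, 3.14].

## Interface

Orientations are given as a rotation vector (axis times angle).
In Python, from station import ctrl, imaging gives the robot as it stands.
- The arm moves only by the tool play_rows, never from a script. Its argument "series" is a list of rows, each a list of 3 entries, a list of its own where there are three numbers: the opening, from 0 (shut) to 1 (fully open), then the shift along the tool's x, y, z each as a share of 0.05 m, from -1 to 1, then the turn, a rotation vector about the tool's x, y, z each as a share of 8 degrees, from -1 to 1. In form: [[grip, [dx, dy, dz], [ax, ay, az]], ...]. A call has 1 to 8 rows; each row shifts and turns the commanded pose from where the row before left it, along the tool's axes as they then stand; what a row does not reach is not made up. A row lasts 1/8 s, in which the tool goes at most 62.5 mm and 10.7 degrees, less where a joint would pass 70% of its speed; a pose out of reach is approached as far as the arm can. A call with a number of a shift or a turn outside -1 to 1 is refused whole. A call with a gripper value outside its range is refused whole. The fingers move at their own pace and stop on an object; "force" is the grip in N (left out, the last holds). Time passes only in rows, so rows that do not move let the fingers close. It gives the time, the measured TCP pose, the force, the opening and the grip force at its end, in the units of the state.
- ctrl.get_obs(): the state, without advancing time (a new reading comes with each control period).
- imaging.get_image(name): name is "side" or "top"; returns a dict with "color" (420x560x3 uint8, blue, green, red), "fx", "fy", "cx", "cy" (pixels), "extrinsics" (4x4, takes a point from world to camera coordinates). Camera axes: x right, y down, z forward; pixel columns grow to the right and rows downward; lengths in m; the calibration is good to about 2 mm. A picture is of the moment at which its call begins. There is no depth.
- ctrl.finish_job(): hands the job in; it is judged then, once.
The state is a dict: "t": time; "q": joint angles; "dq": joint speeds; "effort": joint torques, N m; "tool_pos": TCP position; "tool_rot": TCP orientation; "contact_force": force on the tool from outside, world axes, zero at the start; "wrist_torque": the same for the moment, N m; "opening": finger opening in m; "grip_force": force on a finger pad.
Only numpy, scipy, OpenCV 4.12 (cv2) and the standard library are available. Lean on these libraries where they do the work, as an engineer would, in place of code of your own. Each camera call takes 0.05 s, during which the arm holds its last target. There are 200 camera calls.

## Working session

There is one attempt and no reset: what is moved stays moved. The work goes in short steps, Python scripts to look and compute and a tool call to move; the robot and the scene stay as the last step left them, time stands still between calls to the robot, and variables do not carry over. Pictures are saved under pics/ and viewed, at most 10 in all, crops included, and the job is handed in when it is done.

Besides the shell and the picture viewer there is one more tool, called after "Emit:" as name(argument=value, ...) on one line, values as JSON. play_rows: Moves the arm, as the interface text tells. Shift numbers are shares of 0.05 m and turn numbers shares of 8 degrees, none past 1 either way. Its arguments: {"type":"object","properties":{"series":{"type":"array"},"force":{"type":"number"}},"required":["series"]}

```bash
mkdir -p pics; ls; python3 - <<'E'
from station import ctrl, imaging
import cv2,numpy as np
np.set_printoptions(precision=4,suppress=True)
for n in("top","side"):
    d=imaging.get_image(n); cv2.imwrite(f"pics/{n}0.png",d["color"]); print(n,d["fx"],d["fy"],d["cx"],d["cy"]); print(d["extrinsics"])
o=ctrl.get_obs(); print(o)
E
```

```text
pics
top 430.7526935939049 430.7526935939049 278.67329040768976 206.15349163198275
[[ 0.0117 -0.9997 -0.0209  0.0365]
 [-0.9994 -0.011  -0.0332  0.618 ]
 [ 0.033   0.0213 -0.9992  1.2263]
 [ 0.      0.      0.      1.    ]]
side 474.39541081847705 474.39541081847705 284.9034196628508 212.55253984714182
[[ 0.8143 -0.5804 -0.008  -0.4885]
 [-0.3614 -0.4961 -0.7894  0.3558]
 [ 0.4542  0.6458 -0.6138  1.0233]
 [ 0.      0.      0.      1.    ]]
{'t': 0.1, 'q': array([ 1.113 ,  0.0533,  1.6142, -0.    ,  1.476 , -0.119 ]), 'dq': array([ 0.0021, -0.0023, -0.0025, -0.0023, -0.0027,  0.0003]), 'effort': array([  0.0001, -39.4904, -37.1364,  -0.0001,   0.0039,  -0.    ]), 'tool_pos': array([0.2075, 0.5889, 0.2302]), 'tool_rot': array([-0.5296, -3.0961,  0.0028]), 'contact_force': array([-0.0454,  0.1131, -0.2747]), 'wrist_torque': array([ 0.001 ,  0.1059, -0.0077]), 'grip_force': 0.0, 'opening': 0.08538815354173145}
```

View pics/top0.png

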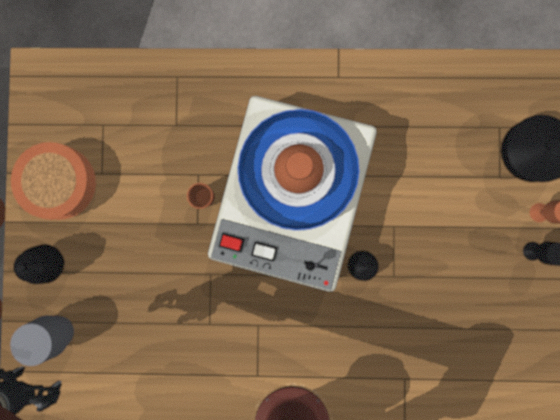

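View pics/side0.png

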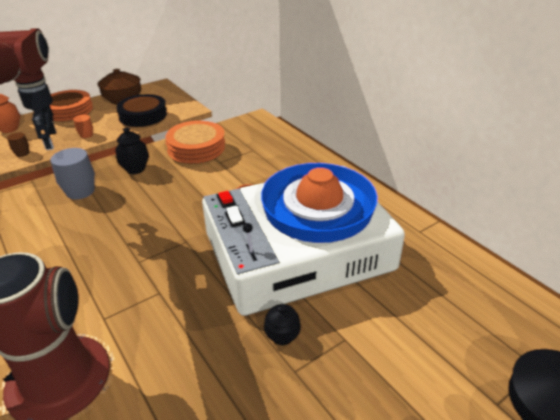

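The top view shows the red rocker at about (231,242), the white one at (264,251) and the lever near (312,266), with the wheel yawed clockwise. In the side view they are at (225,198), (235,215) and knob (247,228). The jar is at (363,265) top and the cup at (200,195). Next I'll measure these.

```bash
cat > h.py <<'E'
import cv2,numpy as np
from station import ctrl,imaging
np.set_printoptions(precision=4,suppress=True)
def ray(d,uv):
    E=d["extrinsics"];R=E[:3,:3];c=-R.T@E[:3,3]
    v=R.T@np.array([(uv[0]-d["cx"])/d["fx"],(uv[1]-d["cy"])/d["fy"],1]);return c,v/np.linalg.norm(v)
def onz(d,uv,z):
    c,v=ray(d,uv);return c+v*(z-c[2])/v[2]
def tri(r1,r2):
    A=np.stack([r1[1],-r2[1]],1);s=np.linalg.lstsq(A,r2[0]-r1[0],rcond=None)[0]
    p,q=r1[0]+s[0]*r1[1],r2[0]+s[1]*r2[1];return (p+q)/2,np.linalg.norm(p-q)
def blobs(m,box,amin=8):
    mm=np.zeros_like(m);x0,y0,x1,y1=box;mm[y0:y1,x0:x1]=m[y0:y1,x0:x1]
    n,_,s,c=cv2.connectedComponentsWithStats(mm);return sorted([(s[i,4],c[i],s[i,:4]) for i in range(1,n) if s[i,4]>=amin],key=lambda b:-b[0])
def proj(d,p):
    q=d["extrinsics"]@np.append(p,1);return np.array([d["fx"]*q[0]/q[2]+d["cx"],d["fy"]*q[1]/q[2]+d["cy"]])
E
python3 - <<'E'
from h import *
T=imaging.get_image("top");S=imaging.get_image("side")
def hsv(d):return cv2.cvtColor(d["color"],cv2.COLOR_BGR2HSV)
def red(h):return (((h[...,0]<8)|(h[...,0]>172))&(h[...,1]>170)&(h[...,2]>110)).astype(np.uint8)
def blue(h):return ((h[...,0]>100)&(h[...,0]<130)&(h[...,1]>120)).astype(np.uint8)
def white(h):return ((h[...,1]<45)&(h[...,2]>195)).astype(np.uint8)
def blk(h):return (h[...,2]<50).astype(np.uint8)
ht,hs=hsv(T),hsv(S)
for nm,f,bt,bs in[("red",red,(215,225,345,292),(205,185,280,275)),("white",white,(248,238,282,266),(222,203,247,226)),("blk",blk,(285,245,345,285),(228,212,275,265)),("blue",blue,(220,90,380,240),(250,150,390,250))]:
    for h,b,n in((ht,bt,"top"),(hs,bs,"side")):
        print(nm,n,[(int(a),c,x) for a,c,x in blobs(f(h),b)][:5])
cs,_=cv2.findContours(blue(ht),cv2.RETR_EXTERNAL,cv2.CHAIN_APPROX_NONE);c=max(cs,key=cv2.contourArea);e=cv2.fitEllipse(cv2.convexHull(c));print("pan ell",e,onz(T,e[0],.195))
m=blobs(red(ht),(215,225,258,258))[0];print("red@.17",onz(T,m[1],.172))
w=blobs(white(ht),(248,238,282,266))[0];print("white@.17",onz(T,w[1],.172))
a=cv2.resize(T["color"][225:295,205:345],None,fx=5,fy=5,interpolation=cv2.INTER_CUBIC)[:, :]
b=cv2.resize(S["color"][180:280,200:280],None,fx=5,fy=5,interpolation=cv2.INTER_CUBIC)
cv2.imwrite("pics/ct.png",a);cv2.imwrite("pics/cs.png",b)
E
```

```text
red top [(213, array([230.7981, 242.1737]), array([221, 235,  21,  15], dtype=int32))]
red side [(130, array([225.1, 196.5]), array([218, 191,  15,  12], dtype=int32))]
white top [(161, array([264.0807, 251.3043]), array([255, 246,  19,  12], dtype=int32))]
white side [(156, array([234.0064, 213.8269]), array([227, 206,  15,  16], dtype=int32))]
blk top [(51, array([309.6667, 264.9412]), array([305, 262,  10,   8], dtype=int32))]
blk side [(87, array([243.7126, 225.977 ]), array([231, 222,  21,  10], dtype=int32)), (8, array([253.  , 255.75]), array([252, 254,   3,   5], dtype=int32))]
blue top [(6823, array([298.4596, 168.9754]), array([239, 110, 120, 119], dtype=int32))]
blue side [(4387, array([318.8208, 205.7023]), array([262, 163, 115,  79], dtype=int32))]
pan ell ((298.2379150390625, 169.17092895507812), (118.93042755126953, 120.00435638427734), 67.66511535644531) [ 0.7026 -0.0072  0.195 ]
red@.17 [0.521  0.1585 0.172 ]
white@.17 [0.4994 0.0751 0.172 ]
```

View pics/ct.png

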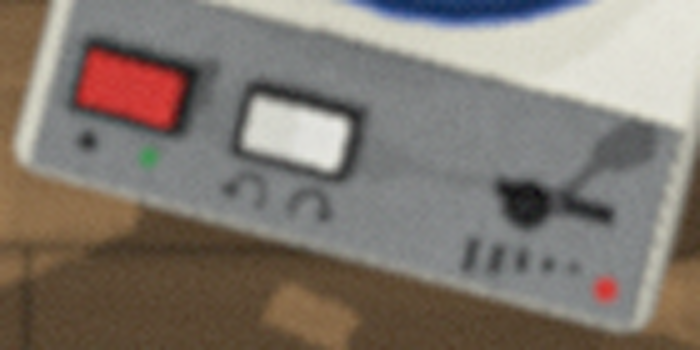

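View pics/cs.png

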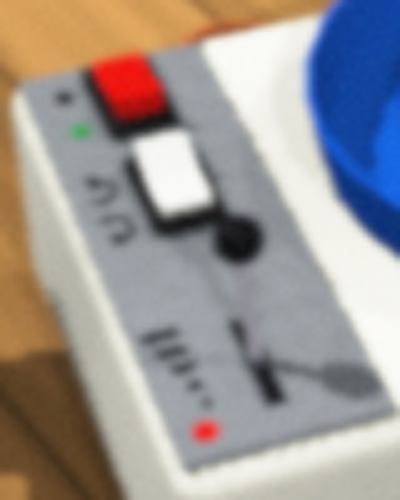

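The crops show the knob at about (309.7,265.2) in the top image and (247.4,227.4) in the side image. The lever leans left, and both rockers are seen clearly.

```bash
cat > fit.py <<'E'
from h import *
from scipy.optimize import least_squares
L=np.array([[-.163,.115],[-.163,.030],[.055,0]]);W=np.array([[.521,.1585],[.4994,.0751],[.7026,-.0072]])
def tf(p):c,s=np.cos(p[2]),np.sin(p[2]);return np.array([[c,-s],[s,c]])
r=least_squares(lambda p:(L@tf(p).T+p[:2]-W).ravel(),[.65,0,-.25]);P=r.x
def w(x,y,z):return np.append(tf(P)@[x,y]+P[:2],z)
E
python3 - <<'E'
from fit import *
T=imaging.get_image("top");S=imaging.get_image("side")
print("pose",P,"resid mm",r.fun*1e3)
k,e=tri(ray(T,(309.7,265.2)),ray(S,(247.4,227.4)));print("knob",k,e)
kl=tf(P).T@(k[:2]-P[:2]);print("knob in wheel",kl,k[2]-.152,"theta",.5+np.arctan2(kl[1]+.105,k[2]-.152))
for a,b in(((230.8,242.2),(225.1,196.5)),((264.1,251.3),(234,213.8))):print("rocker tri",*tri(ray(T,a),ray(S,b)))
print("red dot",onz(T,(325.6,282.6),.154),tri(ray(T,(325.6,282.6)),ray(S,(240.6,265.8))))
for n,q in dict(lever=(-.163,-.105,.152),knobstop=(-.163,-.136,.209),dirL=(-.163,.048,.17),powR=(-.163,.097,.17)).items():print(n,w(*q))
for n,uv in(("jar",(363,265)),("cup",(200,195))):print(n,onz(T,uv,.09))
E
```

```text
pose [ 0.6498  0.0062 -0.2516] resid mm [-0.447  -0.374  -0.0096  0.7026  0.4566 -0.3286]
knob [ 0.471  -0.0364  0.2151] 0.0001610748560186216
knob in wheel [-0.1626 -0.0858] 0.06312783009172593 theta 0.7956793079105642
rocker tri [0.5204 0.1594 0.1663] 0.0005427922796579409
rocker tri [0.4988 0.0754 0.171 ] 0.0011578216126230095
red dot [ 0.4216 -0.08    0.154 ] (array([ 0.422 , -0.0799,  0.1559]), np.float64(0.00026821224215194))
lever [ 0.4658 -0.0549  0.152 ]
knobstop [ 0.4581 -0.085   0.209 ]
dirL [0.5039 0.0932 0.17  ]
powR [0.5161 0.1407 0.17  ]
jar [ 0.4606 -0.1847  0.09  ]
cup [0.6427 0.2546 0.09  ]
```

Emit:
play_rows(series=[[0,[0,0,-0.8],[0,0,-0.63]],[0,[0,0,0],[0,0,0]],[0,[0,0,0],[0,0,0]]], force=30)

```text
t: 0.68
tool_pos: [0.2077, 0.5894, 0.2711]
tool_rot: [0.394, 3.117, 0.0]
contact_force: [0.3, 0.2, -0.3]
opening: 0.0324
grip_force: 0.0
```

```bash
cat > go.py <<'E'
import sys
from fit import *
from scipy.spatial.transform import Rotation as Ro
o=ctrl.get_obs();R=Ro.from_rotvec(o["tool_rot"]).as_matrix()
g=w(*map(float,sys.argv[1:4]))
yaw=np.r_[tf(P).T@R[:2,1],0]
print("t",round(o["t"],2),"wheel pos",tf(P).T@(o["tool_pos"][:2]-P[:2]),o["tool_pos"][2],"F",o["contact_force"],"open",o["opening"],"ytool in wheel",yaw,"ztool",R[:,2])
print("shares",R.T@(g-o["tool_pos"])/.05)
E
python3 go.py -.163 -.035 .27
```

```text
t 0.68 wheel pos [-0.5734  0.4548] 0.27107243856672114 F [ 0.3409  0.176  -0.2515] open 0.032375130586932185 ytool in wheel [-0.0003  1.      0.    ] ztool [ 0.  0. -1.]
shares [-8.2057 -9.7981  0.0215]
```

Emit:
play_rows(series=[[0,[-0.6,-0.7,0],[0,0,0]],[0,[-0.6,-0.7,0],[0,0,0]],[0,[-0.6,-0.7,0],[0,0,0]],[0,[-0.6,-0.7,0],[0,0,0]],[0,[-0.6,-0.7,0],[0,0,0]],[0,[-0.6,-0.7,0],[0,0,0]],[0,[-0.6,-0.7,0],[0,0,0]],[0,[-0.6,-0.7,0],[0,0,0]]])

```text
t: 1.68
tool_pos: [0.3705, 0.257, 0.2697]
tool_rot: [-0.393, -3.115, 0.002]
contact_force: [0.6, -0.5, -0.2]
opening: 0.0
grip_force: 0.0
```

Emit:
play_rows(series=[[0,[-0.6,-0.7,0],[0,0,0]],[0,[-0.6,-0.7,0],[0,0,0]],[0,[-0.6,-0.7,0],[0,0,0]],[0,[-0.6,-0.7,0],[0,0,0]],[0,[-0.6,-0.7,0],[0,0,0]],[0,[0,0,0],[0,0,0]]])

```text
t: 2.42
tool_pos: [0.4726, 0.0497, 0.2695]
tool_rot: [-0.4, -3.113, 0.001]
contact_force: [0.1, 0.7, -0.1]
opening: -0.0001
grip_force: 0.0
```

```bash
python3 go.py -.163 -.04 .2
```

```text
t 2.42 wheel pos [-0.1824 -0.002 ] 0.26953172577188556 F [ 0.1222  0.6866 -0.0671] open -0.0001372202937987669 ytool in wheel [0.0041 1.     0.    ] ztool [-0.003  -0.0002 -1.    ]
shares [-0.3955 -0.758   1.3902]
```

Emit:
play_rows(series=[[0,[-0.4,-0.66,0],[0,0,0]],[0,[0,0,0.7],[0,0,0]],[0,[0,0,0.7],[0,0,0]],[0,[0,0,0],[0,0,0]]])

```text
t: 2.92
tool_pos: [0.4809, 0.016, 0.197]
tool_rot: [-0.391, -3.109, -0.0]
contact_force: [0.1, 0.7, 0.1]
opening: -0.0001
grip_force: 0.0
```

```bash
python3 go.py -.163 -.05 .2; python3 - <<'E'
from h import *
a=imaging.get_image("side")["color"];cv2.imwrite("pics/s1.png",cv2.resize(a[150:290,170:310],None,fx=4,fy=4,interpolation=cv2.INTER_CUBIC))
E
```

```text
t 2.92 wheel pos [-0.166  -0.0325] 0.19702844204624864 F [0.1038 0.6846 0.063 ] open -0.00014480376106215385 ytool in wheel [-0.0013  1.      0.    ] ztool [-0.0083  0.0013 -1.    ]
shares [-0.0599 -0.3501 -0.0597]
```

View pics/s1.png

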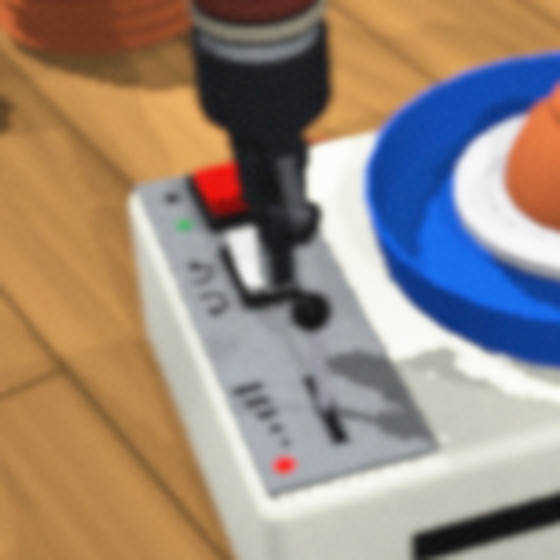

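The image shows the shut fingers just left of the knob (crop 285,270 against 310,310), and nothing is touching. I'll push right.

Emit:
play_rows(series=[[0,[-0.04,-0.2,0],[0,0,0]],[0,[0,-0.2,0],[0,0,0]],[0,[0,-0.2,0],[0,0,0]],[0,[0,-0.2,0],[0,0,0]],[0,[0,-0.2,0],[0,0,0]],[0,[0,-0.2,0],[0,0,0]],[0,[0,0,0],[0,0,0]]])

```text
t: 3.85
tool_pos: [0.4704, -0.0447, 0.201]
tool_rot: [-0.395, -3.116, 0.002]
contact_force: [-0.7, 0.1, 0.1]
opening: -0.0004
grip_force: 0.1
```

```bash
python3 go.py -.163 -.112 .2
```

```text
t 3.85 wheel pos [-0.1611 -0.0939] 0.20097439069564732 F [-0.7074  0.1001  0.1481] open -0.00038926907581626465 ytool in wheel [0.0005 1.     0.    ] ztool [-0.0009 -0.0009 -1.    ]
shares [ 0.0376 -0.3623  0.0199]
```

Emit:
play_rows(series=[[0,[0.04,-0.1,0],[0,0,0]],[0,[0,-0.08,0],[0,0,0]],[0,[0,0,0],[0,0,0]]])

```text
t: 4.22
tool_pos: [0.4661, -0.0519, 0.2007]
tool_rot: [-0.393, -3.115, -0.0]
contact_force: [0.3, 1.8, -1.9]
opening: 0.0002
grip_force: 0.9
```

```bash
python3 go.py -.163 -.112 .2;  python3 - <<'E'
from h import *
a=imaging.get_image("side")["color"];cv2.imwrite("pics/s2.png",cv2.resize(a[150:290,170:310],None,fx=4,fy=4,interpolation=cv2.INTER_CUBIC))
E
```

```text
t 4.22 wheel pos [-0.1634 -0.1019] 0.20066652825824502 F [ 0.2886  1.7763 -1.9397] open 0.00021461586764719894 ytool in wheel [-0.0006  1.      0.    ] ztool [-0.0014  0.0003 -1.    ]
shares [-0.0087 -0.2012  0.0133]
```

View pics/s2.png

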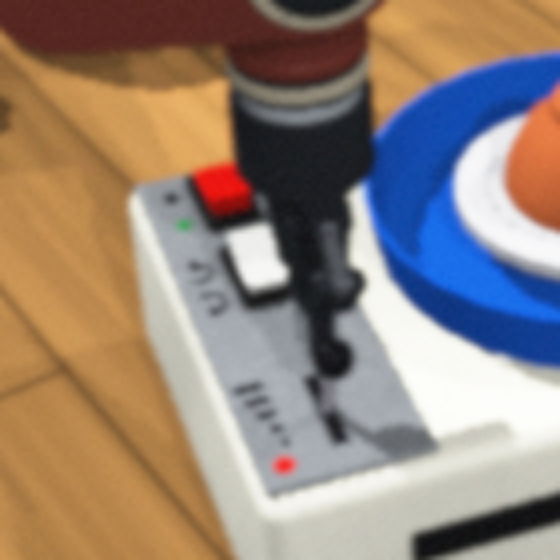

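The knob, at crop (333,357), is moving with the finger but isn't at its stop yet. I'll keep pushing in small steps.

Emit:
play_rows(series=[[0,[0,-0.08,0],[0,0,0]],[0,[0,-0.08,0],[0,0,0]],[0,[0,0,0],[0,0,0]]])

```text
t: 4.65
tool_pos: [0.4645, -0.06, 0.2014]
tool_rot: [-0.394, -3.117, 0.001]
contact_force: [-0.8, 1.9, -0.7]
opening: 0.0001
grip_force: 0.8
```

Emit:
play_rows(series=[[0,[0,-0.06,0],[0,0,0]],[0,[0,0,0],[0,0,0]]])

```text
t: 4.9
tool_pos: [0.4641, -0.0616, 0.2013]
tool_rot: [0.393, 3.117, 0.005]
contact_force: [2.2, 5.7, -1.1]
opening: 0.0004
grip_force: 2.8
```

```bash
python3 go.py -.163 -.112 .2;  python3 - <<'E'
from fit import *
S=imaging.get_image("side");cv2.imwrite("pics/s3.png",cv2.resize(S["color"][150:290,170:310],None,fx=4,fy=4,interpolation=cv2.INTER_CUBIC))
for th in(0,.2,.4):print(th,(proj(S,w(-.163,-.105-.065*np.sin(.5-th),.152+.065*np.cos(.5-th)))-[170,150])*4)
E
```

```text
t 4.9 wheel pos [-0.163  -0.1119] 0.20127321165744258 F [ 2.2414  5.7206 -1.0596] open 0.00035703004343954205 ytool in wheel [-0.0009  1.      0.    ] ztool [ 0.0007  0.0028 -1.    ]
shares [ 0.0006 -0.0019  0.0255]
0 [336.769  372.4376]
0.2 [329.6276 352.3077]
0.4 [322.3762 334.9465]
```

View pics/s3.png

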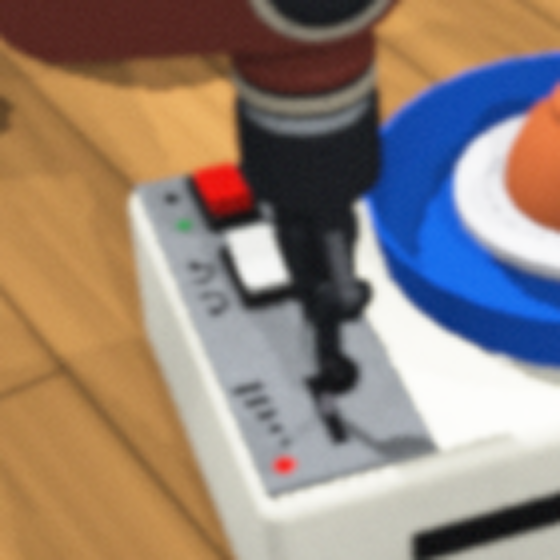

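The knob at crop (339,374) matches the predicted stop (337,372), and the force is rising. I'll press slightly more to confirm.

Emit:
play_rows(series=[[0,[0,-0.03,0],[0,0,0]],[0,[0,0,0],[0,0,0]],[0,[0,0,0],[0,0,0]]])

```text
t: 5.32
tool_pos: [0.4638, -0.0622, 0.2011]
tool_rot: [0.392, 3.117, 0.007]
contact_force: [1.9, 8.7, -1.1]
opening: -0.0002
grip_force: 3.9
```

The force is 8.7 N, well above the 2.5 N friction, so the lever is at its stop. I'll retreat left, go up, and move over to the white rocker.

Emit:
play_rows(series=[[0,[0,0.3,0],[0,0,0]],[0,[0,0.1,-0.6],[0,0,0]],[0,[0,0.5,-0.4],[0,0,0]],[0,[0,0.8,0],[0,0,0]],[0,[0,0.8,0],[0,0,0]],[0,[0,0.7,0],[0,0,0]],[0,[0,0,0.4],[0,0,0]],[0,[0,0,0],[0,0,0]]])

```text
t: 6.32
tool_pos: [0.5018, 0.0905, 0.2287]
tool_rot: [-0.392, -3.113, 0.003]
contact_force: [0.3, -0.4, -0.3]
opening: 0.0002
grip_force: 0.0
```

```bash
python3 go.py -.163 .050 .183;  python3 - <<'E'
from fit import *
S=imaging.get_image("side");cv2.imwrite("pics/s4.png",cv2.resize(S["color"][150:290,170:310],None,fx=4,fy=4,interpolation=cv2.INTER_CUBIC))
E
```

```text
t 6.33 wheel pos [-0.1643  0.0449] 0.22868769954409499 F [ 0.3388 -0.3656 -0.2825] open 0.00016701314920870627 ytool in wheel [-0.001  1.     0.   ] ztool [-0.0046 -0.0015 -1.    ]
shares [-0.0296  0.1048  0.9134]
```

View pics/s4.png

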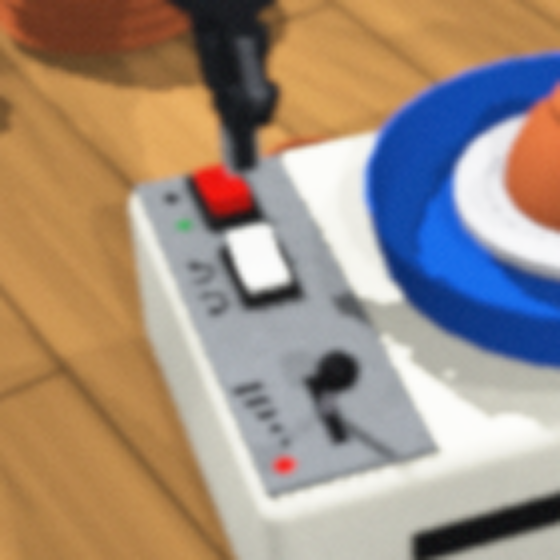

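With the finger away, the knob sits at crop (337,371), which is the stop. Now I'll tap down on the white left half.

Emit:
play_rows(series=[[0,[0,0.1,0.45],[0,0,0]],[0,[0,0,0.45],[0,0,0]],[0,[0,0,0.08],[0,0,0]],[0,[0,0,0.08],[0,0,0]],[0,[0,0,0],[0,0,0]]])

```text
t: 7.0
tool_pos: [0.5049, 0.0955, 0.1791]
tool_rot: [0.394, 3.116, 0.0]
contact_force: [0.1, 0.0, 0.4]
opening: -0.0
grip_force: 0.0
```

```bash
python3 go.py -.163 .050 .168
```

```text
t 7.0 wheel pos [-0.1626  0.0505] 0.17913510827606374 F [0.0857 0.0147 0.3623] open -5.02909207492271e-06 ytool in wheel [-0.0002  1.      0.    ] ztool [ 0.0013 -0.0001 -1.    ]
shares [ 0.0091 -0.0098  0.2227]
```

Emit:
play_rows(series=[[0,[0,0,0.08],[0,0,0]],[0,[0,0,0.08],[0,0,0]],[0,[0,0,0.04],[0,0,0]],[0,[0,0,0],[0,0,0]]])

```text
t: 7.5
tool_pos: [0.5045, 0.0959, 0.1682]
tool_rot: [0.393, 3.117, -0.0]
contact_force: [1.3, 0.8, 1.3]
opening: 0.0004
grip_force: 0.5
```

Emit:
play_rows(series=[[0,[0,0,0.03],[0,0,0]],[0,[0,0,0.02],[0,0,0]],[0,[0,0,0],[0,0,0]]])

```text
t: 7.88
tool_pos: [0.5046, 0.0959, 0.1665]
tool_rot: [0.393, 3.117, 0.0]
contact_force: [-2.1, 0.4, 5.0]
opening: -0.0002
grip_force: 2.6
```

Emit:
play_rows(series=[[0,[0,0,0.03],[0,0,0]],[0,[0,0,0.02],[0,0,0]],[0,[0,0,0],[0,0,0]]])

```text
t: 8.25
tool_pos: [0.5047, 0.0959, 0.1652]
tool_rot: [0.393, 3.117, 0.0]
contact_force: [-4.3, 1.8, 10.1]
opening: 0.0001
grip_force: 4.9
```

It holds 10 N, so it's bottomed on the gasket. I'll lift, check it from above, and move over the red right half.

Emit:
play_rows(series=[[0,[0,0,-0.6],[0,0,0]],[0,[0,0,-0.6],[0,0,0]],[0,[0,0.9,0],[0,0,0]],[0,[0,0,0],[0,0,0]]])

```text
t: 8.75
tool_pos: [0.5157, 0.1408, 0.2231]
tool_rot: [-0.389, -3.117, 0.0]
contact_force: [-1.3, -0.6, -0.2]
opening: -0.0
grip_force: 0.0
```

```bash
python3 go.py -.163 .095 .179;  python3 - <<'E'
from fit import *
S=imaging.get_image("side");cv2.imwrite("pics/s5.png",cv2.resize(S["color"][180:250,205:275],None,fx=8,fy=8,interpolation=cv2.INTER_CUBIC))
for z,y in((.168,.055),(.176,.005),(.168,.005),(.176,.055)):print(y,z,(proj(S,w(-.163,y,z))-[205,180])*8)
E
```

```text
t 8.75 wheel pos [-0.1634  0.097 ] 0.22314089580638147 F [-1.2597 -0.5845 -0.184 ] open -2.029934442847208e-05 ytool in wheel [-0.0032  1.      0.    ] ztool [-0.0003 -0.0002 -1.    ]
shares [-0.0078 -0.0406  0.8828]
0.055 0.168 [213.5383 231.8174]
0.005 0.176 [256.2991 302.6821]
0.005 0.168 [258.1033 322.8618]
0.055 0.176 [211.6083 211.8841]
```

View pics/s5.png

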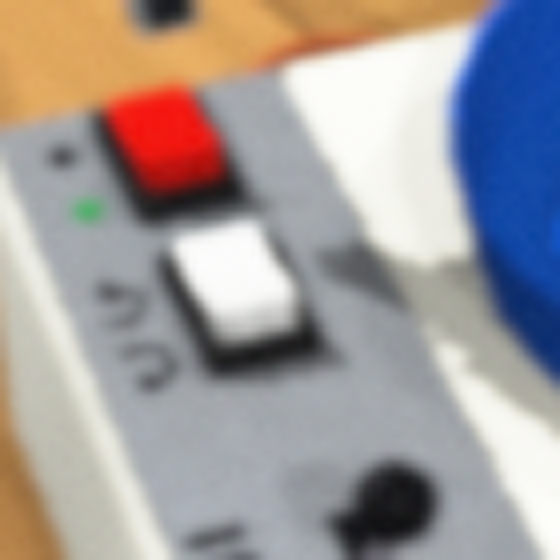

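The white rocker now has its right half raised, with the end face visible at crop (260,315) and the left half flat. The red rocker is still off, with its right end raised. Next I'll tap red.

Emit:
play_rows(series=[[0,[0,-0.04,0.45],[0,0,0]],[0,[0,0,0.4],[0,0,0]],[0,[0,0,0.08],[0,0,0]],[0,[0,0,0.08],[0,0,0]],[0,[0,0,0.08],[0,0,0]],[0,[0,0,0],[0,0,0]]])

```text
t: 9.55
tool_pos: [0.5155, 0.1375, 0.1691]
tool_rot: [0.393, 3.116, 0.0]
contact_force: [0.3, -1.0, 0.4]
opening: 0.0002
grip_force: 0.3
```

```bash
python3 go.py -.163 .095 .166
```

```text
t 9.55 wheel pos [-0.1627  0.0938] 0.16913130923283062 F [ 0.3119 -0.997   0.4288] open 0.00015696273140521452 ytool in wheel [-0.0007  1.      0.    ] ztool [ 0.0011  0.     -1.    ]
shares [0.0056 0.0249 0.0626]
```

Emit:
play_rows(series=[[0,[0,0,0.04],[0,0,0]],[0,[0,0,0.04],[0,0,0]],[0,[0,0,0],[0,0,0]]])

```text
t: 9.93
tool_pos: [0.5156, 0.1375, 0.1661]
tool_rot: [0.393, 3.116, -0.0]
contact_force: [-2.5, -1.9, 6.3]
opening: 0.0004
grip_force: 3.2
```

Emit:
play_rows(series=[[0,[0,0,0.03],[0,0,0]],[0,[0,0,0],[0,0,0]]])

```text
t: 10.18
tool_pos: [0.5157, 0.1375, 0.1654]
tool_rot: [0.393, 3.116, -0.0]
contact_force: [-3.4, -1.1, 9.2]
opening: -0.0003
grip_force: 4.6
```

Emit:
play_rows(series=[[0,[0,0,0],[0,0,0]],[0,[0,0,-0.6],[0,0,0]],[0,[0,0,-0.8],[0,0,0]],[0,[0,0.8,-0.4],[0,0,0]],[0,[0,0.8,0],[0,0,0]],[0,[0,0,0],[0,0,0]]])

```text
t: 10.92
tool_pos: [0.535, 0.217, 0.253]
tool_rot: [-0.388, -3.117, -0.001]
contact_force: [0.3, -0.1, -0.6]
opening: -0.0001
grip_force: 0.0
```

```bash
python3 - <<'E'
from fit import *
S=imaging.get_image("side");cv2.imwrite("pics/s6.png",cv2.resize(S["color"][180:250,205:275],None,fx=8,fy=8,interpolation=cv2.INTER_CUBIC))
E
```

```text
(no output)
```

View pics/s6.png

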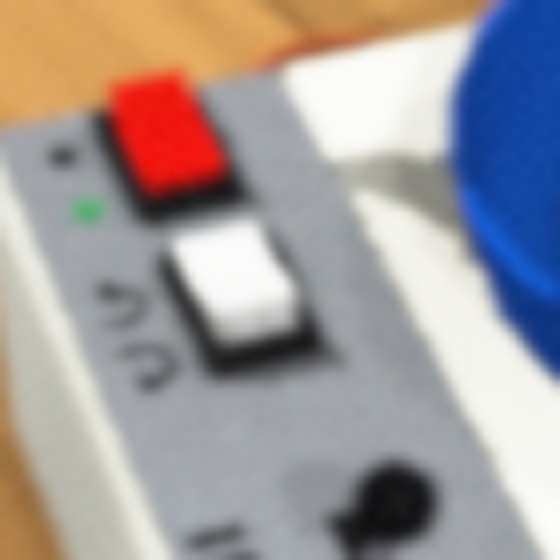

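The red rocker now has its left end raised (crop 145,85) and its right half down. The white rocker and the lever haven't changed, so I'm handing in.

```bash
python3 -c "
from station import ctrl
print(ctrl.finish_job())"
```

```text
the job is handed in; nothing more can be done
None
```

I pushed the lever to its red-dot stop, tipped the white rocker left, then switched the red rocker on, never reading over about 11 N; the job is handed in, but no verdict came back, and I didn't re-measure the bowl, jar and cup.

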